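Seat a notched wooden blank in a keyed drilling jig by feel

TASK

Load the round wooden blank that has the notch in its rim into the drilling jig: rest it in the well, turn it under light pressure until its notch finds the key, let it down fully home, flat on the floor of the well, and let go of it. Press only gently, never force it. Leave the loose things around it where they lie.

Things in the scene. Friction and masses are not known exactly. Their poses are not given: they have to be found in the camera images.
- blank: the notched beech blank, 55 to 100 g: disc of diameter 64, height 26, with a square stub 24 x 24 x 34 high on its centre (overall 60; stub faces along the blank's x and y). One notch, 11 wide and 9 deep, runs the full height of the disc's rim on the blank's -x side. Origin at the centre of the underside, z up. Starts upright on the bench, yaw within 1.2 rad of zero
- stub (a point): point on the blank's axis inside the stub, 48 above the underside: a good height to pinch (stub runs from 26 to 60 above the underside). Axes as the blank's
- jig: the drilling jig, bolted down: plywood board 150 (x) x 200 (y) x 12 carrying a wooden block 104 x 104, whose top is 42 above the bench, with an upright round well in its middle: diameter 67, 24 deep, 4 mm chamfer at the mouth. Everything else on it is lower than the block. Origin at the centre of the board's underside, z up; yaw within 0.35 rad of zero
- well_floor (a point): centre of the well's floor, 18 above the bench, axes as the jig's; the blank's origin comes here when home, its disc then 2 proud of the block. ONE steel key stands on the floor at the wall: 7 wide, 10 high, reaching 8 inwards, flat top, rigid. Seen from the centre it lies along the jig's -x axis turned about z by -0.75 to +0.75 rad: set by the last user, NOT measured
- well_mouth (a point): centre of the well's mouth, 42 above the bench, axes as the jig's. At a wrong yaw the blank goes 14 deep and stops on top of the key, 10 short of home; it can then be turned while pressed lightly (about 4 N) and drops when its notch is within about 0.07 rad of the key. Contact of more than 50 N between blank and jig counts as forcing
- plain_blank: spare blank of the same size and stub as the blank but with a full round disc, no notch; origin at centre of its underside, z up; leave alone
- screwdriver: screwdriver lying on the bench, about 200 long; leave alone
- offcut: dark wooden offcut 110 x 45 x 20, lying; leave alone
- tape_roll: roll of paper tape lying flat, outer diameter 84, 24 high; leave alone
- glue: standing white glue bottle, diameter 54, 160 high; leave alone
- hammer: hammer lying on the bench, about 300 long; leave alone
- try_square: carpenter's try square lying flat, wooden stock 110 long, steel blade 160 long; leave alone
Mind the look-alikes: they are no part of the job. Leave any black, blue or green look-alike of the blank alone.

How it is judged:
By the outcome, as a careful person would: the job done as asked, in the order asked, and still so for the second after the job is handed in, with the robot touching nothing.
It also fails if it takes over 64 s, if anything falls off the work surface, if the arm or the gripper's body presses on something with over 40 N, if the wrist force passes 120 N, or if a joint passes its speed limit or range.

ROBOT

A 6-joint arm with a two-finger parallel gripper is mounted at the origin on the work surface. World frame = base frame: x ahead of the robot, y to its left, z up, the work surface at z = 0. Lengths are in mm, angles in rad, forces in N, time in s.
With the tool pointing down it reaches from about 350 to 775 mm from the base axis. Payload 5.5 kg.
Tool frame: the origin (TCP) lies at the centre of the arm's flange, where the gripper is bolted on; the fingertips stand 173 mm ahead of it and the grasp point (between the pads) lies 155 mm ahead of it; z points along the fingers, y is the direction in which the jaws open and shut (so a half turn about z gives the same grasp; the last joint's range is limited). The gripper opens to 85 mm and grips with 20 to 120 N. Pads are 22 mm wide; open, the fingers measure 114 mm over their backs; the gripper's body (76 mm by 85 mm) begins 54 mm behind the grasp point. The pads swing forward as they close: fully open they stand 13 mm farther back than shut.
Start: joints at [-1.349, 0.313, 0.046, 1.304, 0, 1.431], TCP at [203.52, -537.803, 404.723] pointing down, gripper open.
Joint ranges: [-2.76, 2.76], [-0.86, 1.69], [-1.03, 1.26], [-2.2, 2.34], [-1.47, 1.5], [-3.14, 3.14]. Speed limits (rad/s): [2.57, 2.57, 3.14, 3.14, 3.14, 3.14].

INTERFACE

Orientations are given as a 3x3 rotation matrix whose columns are the frame's x, y, z axes.
In Python, from rig import bot gives the robot as it stands. The module is installed in compiled form; this text tells all that it offers.
- The arm moves only by the tool jog_arm, never from a script. Its argument "series" is a list of rows, each an object with "linear": the shift along the world's x, y, z in cm, a list of three; "turn": the turn, a rotation vector about the world's x, y, z in degrees, a list of three; "jaw": the closure in counts, from 0 (fully open) to 255 (shut). In form: [{"linear": [tx, ty, tz], "turn": [wx, wy, wz], "jaw": jaw}, ...]. A call has 1 to 12 rows; each row is the pose to reach, as a shift and turn from the pose commanded when the call began; what a row does not reach only later rows make up. A row lasts 1/8 s, in which the tool goes at most 62.5 mm and 10.7 degrees, less where a joint would pass 70% of its speed; a pose out of reach is approached as far as the arm can. A call with a gripper value outside its range is refused whole. The fingers move at their own pace and stop on an object; "force" is the grip in N (left out, the last holds). Time passes only in rows, so rows that repeat a pose let the fingers close. It gives the time, the measured TCP pose, the force and the opening at its end, in the units of the state.
- bot.observe(): the state, without advancing time (a new reading comes with each control period).
- bot.snapshot(name): name is "scene" or "top"; returns the picture (480x640x3 uint8, red, green, blue); there is no depth.
- bot.camera_model(name): a dict with "mtx" (3x3 intrinsics, pixels), "origin" and "orientation" of the camera in the world. Camera axes: x right, y down, z forward; pixel columns grow to the right and rows downward; lengths in mm; the calibration is good to about 2 mm. A picture is of the moment at which its call begins. camera_model takes no time and is no camera call.
- bot.job_done(): hands the job in, once; it reports no verdict.
Trained networks look in the newest picture that a camera, given by its name, has taken for a name from the list of things; names that differ only in an ending like _2 or _b are one class to them, and where a whole thing is asked for, a point or a joint stands for the part that bears it (a point fixed in the world has none). Each returns a list of dicts, best first, with "confidence" (0 to 1); they miss things now and then, are a little off and sometimes report something else, mostly with a low value. They report only what shows in the picture. A call takes as long as a camera call. They do not tell look-alikes from the thing itself.
- bot.outline_of(camera, target): "region" (480x640 bool, what is visible of it) and "rect" ([left, top, width, height] in pixels, round what is visible of it).
The state is a dict: "clock": time; "qpos": joint angles; "qd": joint speeds; "effort": joint torques, N m; "position": TCP position; "ee_rot": TCP orientation; "wrist_force": force on the tool from outside, world axes, zero at the start; "torque": the same for the moment, N m; "width": finger opening in mm.
Only numpy, scipy, OpenCV 4.12 (cv2) and the standard library are available. Lean on these libraries where they do the work, as an engineer would, in place of code of your own. Each camera call takes 0.05 s, during which the arm holds its last target.

## Working session

There is one attempt and no reset: what is moved stays moved. The work goes in short steps, Python scripts to look and compute and a tool call to move; the robot and the scene stay as the last step left them, time stands still between calls to the robot, and variables do not carry over. Pictures are saved under pics/ and viewed, and the job is handed in when it is done.

Besides the shell and the picture viewer there is one more tool, called after "Call:" as a command line: name --argument value ..., lists and objects as JSON in quotes. jog_arm: Moves the arm, as the interface text tells. Its arguments: {"type":"object","properties":{"series":{"type":"array","items":{"type":"object","properties":{"linear":{"type":"array","items":{"type":"number"}},"turn":{"type":"array","items":{"type":"number"}},"jaw":{"type":"number"}}}},"force":{"type":"number"}},"required":["series"]}

```bash
mkdir -p pics
python3 - <<'E'
from rig import bot
import cv2
print(bot.observe())
for n in("scene","top"):
    im=bot.snapshot(n);cv2.imwrite(f"pics/{n}0.png",im[:,:,::-1]);print(n,bot.camera_model(n))
E
```

```text
{'clock': 0.0, 'qpos': array([-1.34857514e+00,  3.13999438e-01,  4.49570765e-02,  1.30361241e+00,
       -1.13632434e-05,  1.43116904e+00]), 'qd': array([ 0.00148249, -0.00092209,  0.00022935, -0.00066723,  0.00118668,
       -0.00126258]), 'effort': array([-3.96987452e-04, -4.80627823e+01,  2.98533565e+01,  1.93442818e-02,
       -2.20250959e-04, -1.72934499e-06]), 'position': array([ 203.48068427, -537.56965546,  403.80017861]), 'ee_rot': array([[ 9.35244103e-01,  3.54003237e-01, -4.20678991e-04],
       [ 3.54003400e-01, -9.35242383e-01,  1.81024178e-03],
       [ 2.47394626e-04, -1.84193974e-03, -9.99998273e-01]]), 'wrist_force': array([-0.79460832,  0.23942634,  0.03058968]), 'torque': array([-0.01284477,  0.03095415, -0.03902017]), 'width': 85.48314759507836}
scene {'mtx': array([[464.70637085,   0.        , 320.86484108],
       [  0.        , 464.70637085, 236.64572804],
       [  0.        ,   0.        ,   1.        ]]), 'origin': array([1158.55543156,    9.61154853,  857.99043452]), 'orientation': array([[-0.00767868,  0.79373399, -0.60821656],
       [ 0.99996939,  0.00518284, -0.00586082],
       [-0.00149964, -0.60824295, -0.7937495 ]])}
top {'mtx': array([[543.4134977 ,   0.        , 321.75589191],
       [  0.        , 543.4134977 , 239.15559091],
       [  0.        ,   0.        ,   1.        ]]), 'origin': array([ 377.09787269,   -1.57624185, 1155.24242304]), 'orientation': array([[-0.01604818, -0.9894234 ,  0.14416583],
       [-0.99984432,  0.01693764,  0.00494444],
       [-0.00733398, -0.14406403, -0.98954119]])}
```

View pics/scene0.png

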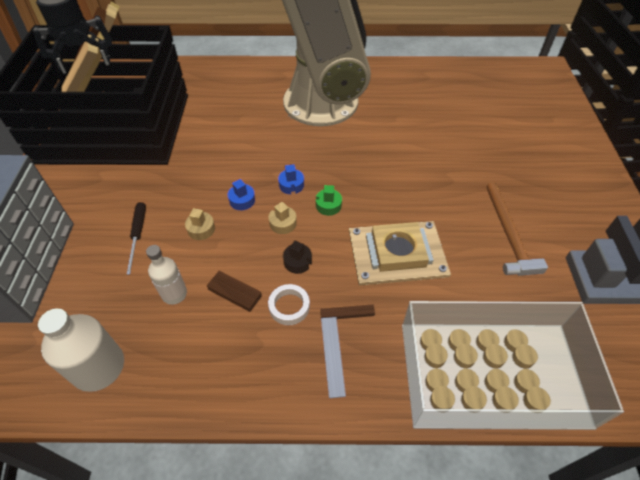

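View pics/top0.png

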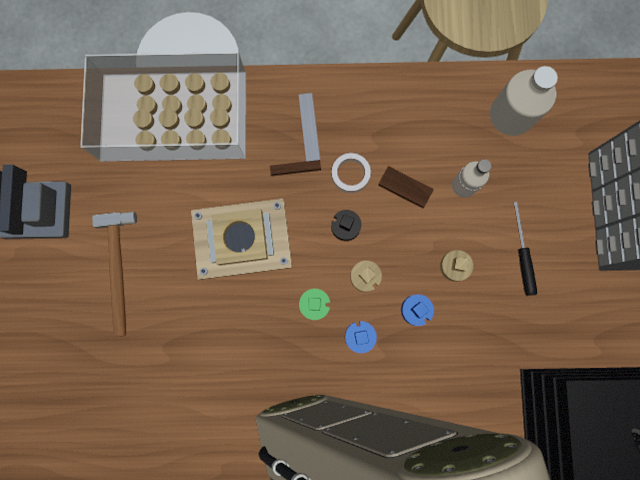

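Two beech candidates in the top picture are at (367,276) and (458,265). The black, blue and green ones are out. I'll enlarge both to find the notch.

```bash
cat > h.py <<'E'
import numpy as np,cv2
from rig import bot
def ray(n,p):
    c=bot.camera_model(n);d=c['orientation']@np.linalg.inv(c['mtx'])@np.array([p[0],p[1],1.]);return c['origin'],d
def px2w(n,p,z):
    o,d=ray(n,p);return o+d*(z-o[2])/d[2]
def w2px(n,P):
    c=bot.camera_model(n);q=(np.atleast_2d(P)-c['origin'])@c['orientation']@c['mtx'].T;return q[:,:2]/q[:,2:]
E
python3 - <<'E'
from h import *
im=cv2.imread('pics/top0.png')
a=[cv2.resize(im[y-27:y+28,x-27:x+28],(390,390),interpolation=cv2.INTER_CUBIC) for x,y in((367,276),(458,265))]
cv2.imwrite('pics/crop1.png',np.hstack(a))
cv2.imwrite('pics/crop2.png',cv2.resize(im[195:285,185:300],None,fx=6.5,fy=6.5,interpolation=cv2.INTER_CUBIC))
for t in('blank','jig'):
  for c in('top','scene'):
    for r in bot.outline_of(c,t)[:6]:
        ys,xs=np.nonzero(r['region']);print(t,c,round(r['confidence'],2),r['rect'],xs.mean().round(1),ys.mean().round(1))
E
```

```text
blank top 0.94 [300.9, 291.7, 29.1, 26.6] 313.5 304.5
blank top 0.93 [348.5, 260.2, 32.6, 33.1] 365.1 275.8
blank top 0.64 [401.8, 292.0, 30.1, 33.8] 416.8 309.9
blank top 0.56 [344.3, 323.8, 27.7, 30.8] 360.2 337.5
blank top 0.56 [331.5, 210.2, 32.3, 33.6] 345.5 225.1
blank top 0.52 [514.8, 203.4, 23.4, 94.6] 525.2 262.9
blank scene 0.87 [226.9, 179.0, 27.3, 31.5] 240.3 195.5
blank scene 0.69 [278.2, 166.9, 28.3, 28.4] 290.4 180.0
blank scene 0.64 [281.6, 239.7, 29.1, 35.6] 296.8 257.4
blank scene 0.57 [314.8, 188.0, 27.1, 27.9] 327.9 201.2
blank scene 0.56 [268.5, 202.7, 25.7, 33.0] 281.7 218.8
jig top 0.69 [191.7, 200.3, 101.3, 81.6] 240.7 239.0
jig scene 0.98 [348.3, 217.6, 102.7, 69.6] 397.5 252.8
```

View pics/crop1.png

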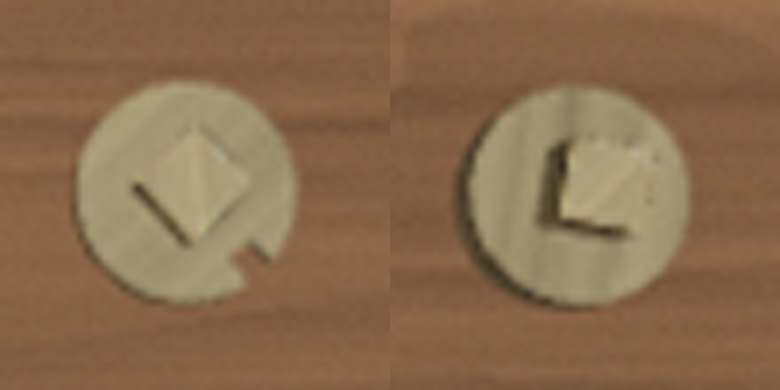

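View pics/crop2.png

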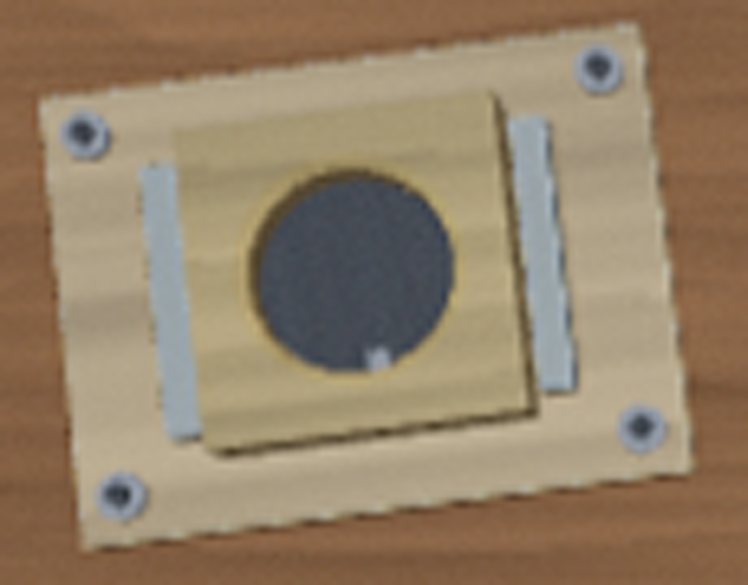

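Left (367,276) has the rim notch at its lower right and is beech, so it is the blank. The right one (458,265) is fully round, so it is the plain spare. The key shows in the well as a light spot at about (243,250). Next I'll fit poses.

```bash
cat > fit.py <<'E'
from h import *
from scipy.optimize import minimize
def model_mask(x,y,yaw,n='top',S=4,z0=0):
    t=np.linspace(0,2*np.pi,181);c,s=np.cos(yaw),np.sin(yaw);R=np.array([[c,-s],[s,c]])
    g=np.asin(5.5/32) if hasattr(np,'asin') else np.arcsin(5.5/32)
    t=np.linspace(-np.pi+g,np.pi-g,181)
    disc=np.c_[32*np.cos(t),32*np.sin(t)];disc=np.r_[disc,[[-23,5.5],[-23,-5.5]]]
    sq=np.array([[12,12],[-12,12],[-12,-12],[12,-12]])
    m=np.zeros((480*S,640*S),np.uint8)
    def pr(P,z): return np.int32(np.round((w2px(n,np.c_[P@R.T+[x,y],np.full(len(P),z+z0)])+.5)*S-.5))
    for z in np.linspace(0,26,7): cv2.fillPoly(m,[pr(disc,z)],255)
    h=cv2.convexHull(np.r_[pr(sq,26),pr(sq,60)]);cv2.fillPoly(m,[h],255)
    return cv2.resize(m,(640,480),interpolation=cv2.INTER_AREA)/255.
def fit(region,x0,n='top',z0=0):
    ys,xs=np.nonzero(region);sl=np.s_[ys.min()-8:ys.max()+9,xs.min()-8:xs.max()+9]
    f=lambda v:np.abs(model_mask(v[0],v[1],v[2],n,z0=z0)[sl]-region[sl]).sum()
    best=None
    for y in(-.3,0,.3):
        r=minimize(f,[x0[0],x0[1],x0[2]+y],method='Nelder-Mead',options=dict(initial_simplex=np.array([x0[0],x0[1],x0[2]+y])+np.array([[0,0,0],[4,0,0],[0,4,0],[0,0,.15]])))
        if best is None or r.fun<best.fun: best=r
    return best.x,best.fun
E
python3 - <<'E'
from fit import *
print('start', px2w('top',(366.4,275.8),26), 'notch', px2w('top',(340+252*55/390,249+263*55/390),26))
p=px2w('top',(366.4,275.8),26);q=px2w('top',(340+252*55/390,249+263*55/390),26)
a0=np.arctan2(*(p-q)[[1,0]]);print('yaw0',a0)
for n,c in (('top',(366,276)),('scene',(282,218))):
    bot.snapshot(n)
    for r in bot.outline_of(n,'blank'):
        ys,xs=np.nonzero(r['region'])
        if np.hypot(xs.mean()-c[0],ys.mean()-c[1])<6:
            print(n,r['confidence'],fit(r['region'].astype(float),[p[0],p[1],a0],n),r['region'].sum())
# colour segmentation
im=cv2.imread('pics/top0.png');lab=cv2.cvtColor(im,cv2.COLOR_BGR2HSV)
print(lab[276,366],lab[300,366],lab[290,350])
# jig from top
S=6.5
def cp(u,v): return ((u+.5)/S-.5+185,(v+.5)/S-.5+195)
for nm,u,z in(('bl',[(85,132),(597,68),(641,428),(121,495)],12),('block',[(175,130),(495,92),(533,413),(222,452)],42),):
    P=np.array([px2w('top',cp(*k),z) for k in u]);print(nm,P[:,:2].round(1).tolist(),P.mean(0),[np.linalg.norm(P[i]-P[i-1]).round(1) for i in range(4)])
    e=P[1]-P[0];print('yaw',np.arctan2(e[1],e[0])+np.pi/2, [np.arctan2((P[i]-P[i-1])[1],(P[i]-P[i-1])[0]) for i in range(4)])
k=px2w('top',cp(377,358),28);print('key',k)
E
```

```text
start [463.07572053 -87.47354814  26.        ] notch [ 441.42799407 -105.80404928   26.        ]
yaw0 0.7026120120290011Traceback (most recent call last):
  File "<stdin>", line 10, in <module>
  File "fit.py", line 19, in fit
    r=minimize(f,[x0[0],x0[1],x0[2]+y],method='Nelder-Mead',options=dict(initial_simplex=np.array([x0[0],x0[1],x0[2]+y])+np.array([[0,0,0],[4,0,0],[0,4,0],[0,0,.15]])))
    res = _minimize_neldermead(fun, x0, args, callback, bounds=bounds,
                               **options)
    fxr = func(xr)
    fx = function(np.copy(x), *(wrapper_args + args))
  File "fit.py", line 16, in <lambda>
    f=lambda v:np.abs(model_mask(v[0],v[1],v[2],n,z0=z0)[sl]-region[sl]).sum()
                      ~~~~~~~~~~^^^^^^^^^^^^^^^^^^^^^^^^
  File "fit.py", line 11, in model_mask
    for z in np.linspace(0,26,7): cv2.fillPoly(m,[pr(disc,z)],255)
                                                  ~~^^^^^^^^
  File "fit.py", line 10, in pr
    def pr(P,z): return np.int32(np.round((w2px(n,np.c_[P@R.T+[x,y],np.full(len(P),z+z0)])+.5)*S-.5))
                                           ~~~~^^^^^^^^^^^^^^^^^^^^^^^^^^^^^^^^^^^^^^^^^^^
  File "h.py", line 8, in w2px
    c=bot.camera_model(n);q=(np.atleast_2d(P)-c['origin'])@c['orientation']@c['mtx'].T;return q[:,:2]/q[:,2:]
ValueError: time passes only in moves, steps and waits
```

```bash
sed -i 's/^from rig import bot/from rig import bot\nCM={n:bot.camera_model(n) for n in("top","scene")}/; s/c=bot.camera_model(n)/c=CM[n]/' h.py
python3 - <<'E'
from fit import *
p=np.array([463.,-87.5]);a0=.7
for n,c in (('top',(366,276)),('scene',(282,218))):
    bot.snapshot(n)
    for r in bot.outline_of(n,'blank'):
        ys,xs=np.nonzero(r['region'])
        if np.hypot(xs.mean()-c[0],ys.mean()-c[1])<6:
            print(n,r['confidence'],fit(r['region'].astype(float),[p[0],p[1],a0],n),r['region'].sum())
S=6.5
def cp(u,v): return ((u+.5)/S-.5+185,(v+.5)/S-.5+195)
for nm,u,z in(('bl',[(85,132),(597,68),(641,428),(121,495)],12),('block',[(175,130),(495,92),(533,413),(222,452)],42),):
    P=np.array([px2w('top',cp(*k),z) for k in u]);print(nm,P[:,:2].round(1).tolist(),P.mean(0),[np.linalg.norm(P[i]-P[i-1]).round(1) for i in range(4)])
    print([np.arctan2((P[i]-P[i-1])[1],(P[i]-P[i-1])[0]).round(3) for i in range(4)])
k=px2w('top',cp(377,358),28);print('key',k)
im=cv2.imread('pics/scene0.png')
cv2.imwrite('pics/crop3.png',np.vstack([cv2.resize(im[215:285,345:455],(660,420),interpolation=cv2.INTER_CUBIC)]))
cv2.imwrite('pics/crop4.png',cv2.resize(im[195:240,260:305],(450,450),interpolation=cv2.INTER_CUBIC))
E
```

```text
top 0.86 (array([463.5512763 , -86.24729604,   0.72247037]), np.float64(63.396078431372544)) 707
scene 0.8 (array([460.83700605, -88.62754534,   0.6840359 ]), np.float64(36.152941176470584)) 671
bl [[600.8, 269.3], [619.3, 100.3], [499.6, 86.4], [480.6, 255.5]] [550.07203484 177.88107347  12.        ] [np.float64(121.0), np.float64(170.0), np.float64(120.5), np.float64(170.2)]
[np.float64(0.114), np.float64(-1.461), np.float64(-3.026), np.float64(1.683)]
block [[595.1, 233.2], [605.7, 130.4], [501.7, 118.3], [491.0, 217.0]] [548.36727207 174.74576658  42.        ] [np.float64(105.3), np.float64(103.4), np.float64(104.6), np.float64(99.2)]
[np.float64(0.155), np.float64(-1.468), np.float64(-3.026), np.float64(1.68)]
key [521.96333701 170.08844116  28.        ]
```

View pics/crop3.png

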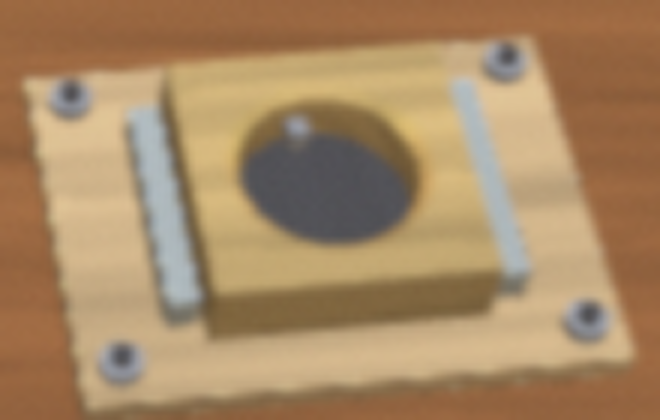

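View pics/crop4.png

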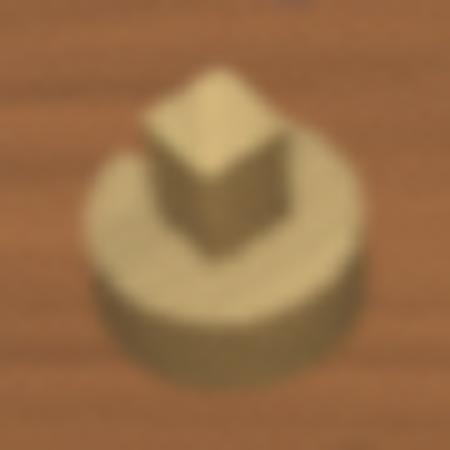

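Run:
```python
from h import *
S=6.5
T=lambda u,v: ((u+.5)/S-.5+185,(v+.5)/S-.5+195)
Q=lambda u,v: ((u+.5)/6-.5+345,(v+.5)/6-.5+215)
for n,c,m,k,b in(('top',T,(352,267),(377,358),[(85,132),(597,68),(641,428),(121,495)]),('scene',Q,(329,171),(298,127),[(71,97),(505,60),(588,319),(121,361)])):
    M=px2w(n,c(*m),42);K=px2w(n,c(*k),28);B=np.mean([px2w(n,c(*i),13) for i in b],0)
    print(n,'mouth',M.round(1),'bolts',B.round(1),'key',K.round(1),'ang from -x', [np.arctan2(*(-(K-C))[[1,0]]).round(3) for C in(M,B)],np.linalg.norm((K-M)[:2]))
# floor circle in top: crop 258..455 x 178..370
im=cv2.imread('pics/top0.png');hsv=cv2.cvtColor(im,cv2.COLOR_BGR2HSV)
reg=(im.mean(2)<95)&(im[:,:,0]>im[:,:,2]-5);reg[:, :220]=0;reg[:,262:]=0;reg[:215]=0;reg[260:]=0
c=max(cv2.findContours(reg.astype('u1')*255,0,1)[0],key=cv2.contourArea);(x,y),r=cv2.minEnclosingCircle(c);print(x,y,r,px2w('top',(x,y),18), px2w('top',(x,y),42))
o=im[205:275,190:300].copy()
cv2.imwrite('pics/reg.png',np.hstack([cv2.resize(o,None,fx=3.5,fy=3.5),cv2.resize(cv2.merge([reg[205:275,190:300].astype('u1')*255]*3),None,fx=3.5,fy=3.5)]))
```

```text
top mouth [549.6 176.1  42. ] bolts [549.9 177.7  13. ] key [522.  170.1  28. ] ang from -x [np.float64(0.214), np.float64(0.267)] 28.255131063764335
scene mouth [549.9 175.6  42. ] bolts [544.  177.1  13. ] key [518.9 168.8  28. ] ang from -x [np.float64(0.217), np.float64(0.322)] 31.717829320252804
239.5853729248047 236.8780517578125 15.156726837158203 [550.63730002 178.09056097  18.        ] [546.97497951 174.29893029  42.        ]
```

View pics/reg.png

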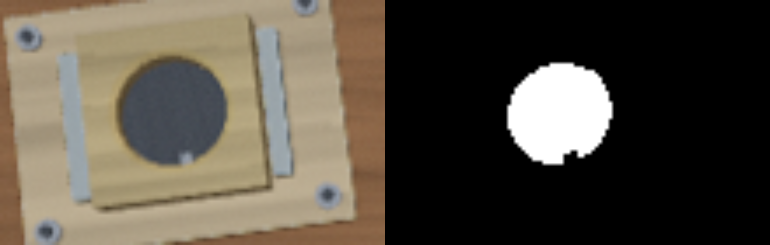

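Estimates:
- **Blank:** about (462, -87.5), yaw about 0.70.
- **Well centre:** about (549.6, 176), agreeing between both cameras.
- **Key:** a blank yaw of about 0.24 is needed.

To keep joint 6 in range, I'll grip with tool x at yaw 2.27, a turn of +109.4°. First I'll move above the blank.

Call:
jog_arm --series '[{"linear": [25.85, 45.0, -10.5], "turn": [0, 0, 109.4], "jaw": 0}, {"linear": [25.85, 45.0, -10.5], "turn": [0, 0, 109.4], "jaw": 0}, {"linear": [25.85, 45.0, -10.5], "turn": [0, 0, 109.4], "jaw": 0}, {"linear": [25.85, 45.0, -10.5], "turn": [0, 0, 109.4], "jaw": 0}, {"linear": [25.85, 45.0, -10.5], "turn": [0, 0, 109.4], "jaw": 0}, {"linear": [25.85, 45.0, -10.5], "turn": [0, 0, 109.4], "jaw": 0}, {"linear": [25.85, 45.0, -10.5], "turn": [0, 0, 109.4], "jaw": 0}, {"linear": [25.85, 45.0, -10.5], "turn": [0, 0, 109.4], "jaw": 0}, {"linear": [25.85, 45.0, -10.5], "turn": [0, 0, 109.4], "jaw": 0}, {"linear": [25.85, 45.0, -10.5], "turn": [0, 0, 109.4], "jaw": 0}, {"linear": [25.85, 45.0, -10.5], "turn": [0, 0, 109.4], "jaw": 0}, {"linear": [25.85, 45.0, -10.5], "turn": [0, 0, 109.4], "jaw": 0}]'

```text
clock: 2.1
position: [462.0, -88.1, 299.9]
ee_rot: [[-0.642, 0.767, 0.0], [0.767, 0.642, -0.0], [-0.0, 0.0, -1.0]]
wrist_force: [-0.2, -0.2, -0.9]
width: 85.3
```

Run:
```python
from h import *
o=bot.observe();print(o['clock'],o['position'],o['ee_rot'].round(3).tolist(),o['qpos'].round(3),o['wrist_force'])
im=bot.snapshot('scene');cv2.imwrite('pics/s1.png',cv2.resize(im[100:280,180:420,::-1],None,fx=3.2,fy=3.2))
```

```text
2.1 [461.97080408 -88.07981723 299.88474863] [[-0.642, 0.767, 0.0], [0.767, 0.642, -0.0], [-0.0, 0.0, -1.0]] [-0.359  0.174 -0.403  0.994  0.     0.514] [-0.18898766 -0.18750534 -0.9046577 ]
```

View pics/s1.png

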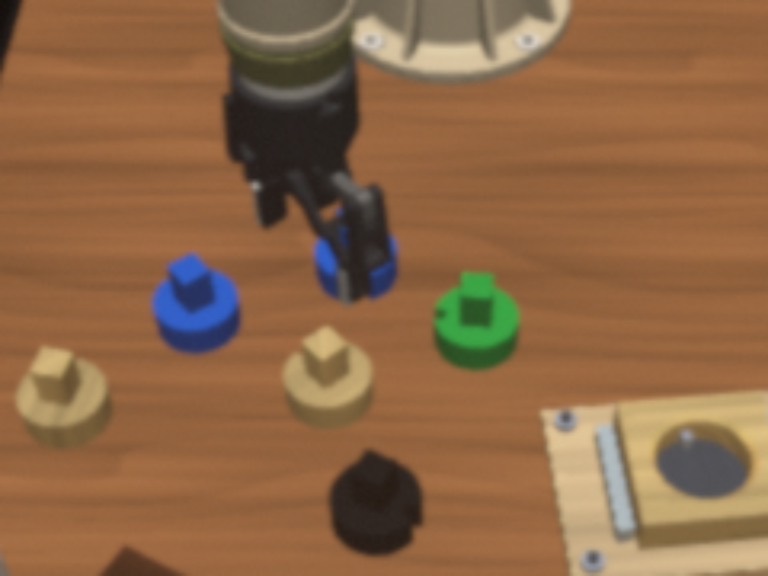

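The picture shows the gripper above and behind the blank, with a clear path. I'll descend and close gently.

Call:
jog_arm --series '[{"linear": [0, 0.05, -4.0], "turn": [0, 0, 0], "jaw": 0}, {"linear": [0, 0.05, -7.5], "turn": [0, 0, 0], "jaw": 0}, {"linear": [0, 0.05, -9.6], "turn": [0, 0, 0], "jaw": 0}, {"linear": [0, 0.05, -9.6], "turn": [0, 0, 0], "jaw": 0}, {"linear": [0, 0.05, -9.6], "turn": [0, 0, 0], "jaw": 100}, {"linear": [0, 0.05, -9.6], "turn": [0, 0, 0], "jaw": 150}, {"linear": [0, 0.05, -9.6], "turn": [0, 0, 0], "jaw": 200}, {"linear": [0, 0.05, -9.6], "turn": [0, 0, 0], "jaw": 255}, {"linear": [0, 0.05, -9.6], "turn": [0, 0, 0], "jaw": 255}, {"linear": [0, 0.05, -9.6], "turn": [0, 0, 0], "jaw": 255}]' --force 30

```text
clock: 3.4
position: [462.5, -87.4, 204.5]
ee_rot: [[-0.645, 0.765, 0.002], [0.765, 0.645, -0.001], [-0.002, 0.001, -1.0]]
wrist_force: [-0.3, -0.2, 5.5]
width: 23.6
```

Run:
```python
from h import *
o=bot.observe();print(o['clock'],o['position'],o['width'],o['wrist_force'])
im=bot.snapshot('scene');cv2.imwrite('pics/s2.png',cv2.resize(im[140:280,200:380,::-1],None,fx=4,fy=4))
```

```text
3.4 [462.53403171 -87.44414556 204.53250911] 23.58006138397305 [-0.33523664 -0.22625374  5.49481558]
```

View pics/s2.png

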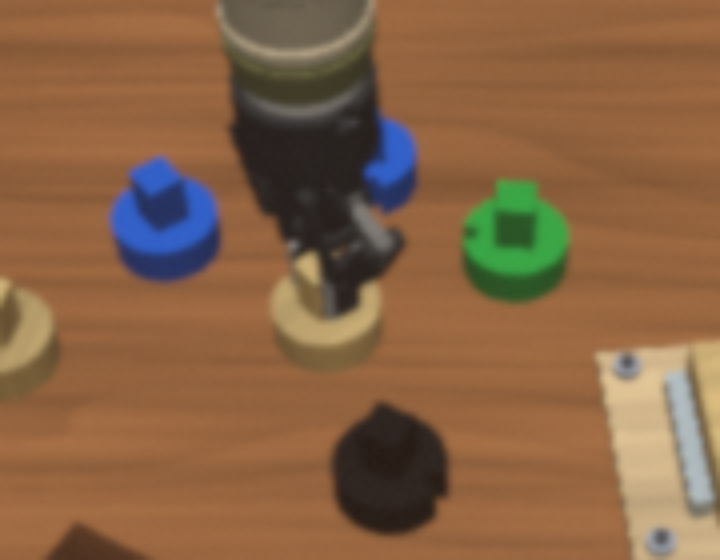

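Gripped, with a 23.6 mm opening on the 24 mm stub. Now lift and carry over the well, turning part of the way (yaw about 0.42).

Call:
jog_arm --series '[{"linear": [0, 0, 1.5], "turn": [0, 0, 0], "jaw": 255}, {"linear": [0, 0, 5.0], "turn": [0, 0, 0], "jaw": 255}, {"linear": [0, 0, 8.5], "turn": [0, 0, 0], "jaw": 255}, {"linear": [1.7, 5.3, 8.5], "turn": [0, 0, -4], "jaw": 255}, {"linear": [3.4, 10.6, 8.5], "turn": [0, 0, -8], "jaw": 255}, {"linear": [5.2, 15.8, 8.5], "turn": [0, 0, -12], "jaw": 255}, {"linear": [7.0, 21.1, 8.5], "turn": [0, 0, -16], "jaw": 255}, {"linear": [8.2, 24.8, 8.5], "turn": [0, 0, -16], "jaw": 255}, {"linear": [8.7, 26.3, 8.5], "turn": [0, 0, -16], "jaw": 255}, {"linear": [8.7, 26.3, 8.5], "turn": [0, 0, -16], "jaw": 255}, {"linear": [8.7, 26.3, 8.5], "turn": [0, 0, -16], "jaw": 255}]' --force 30

```text
clock: 4.82
position: [548.6, 174.6, 288.5]
ee_rot: [[-0.408, 0.913, -0.001], [0.913, 0.408, -0.001], [-0.0, -0.001, -1.0]]
wrist_force: [1.0, -0.4, -0.9]
width: 23.4
```

Run:
```python
from h import *
o=bot.observe();print(o['clock'],o['position'],o['ee_rot'].round(3).tolist(),o['width'],o['wrist_force'],o['qpos'].round(2))
a=bot.snapshot('scene');cv2.imwrite('pics/s3f.png',a[:,:,::-1]);cv2.imwrite('pics/s3.png',cv2.resize(a[160:290,330:470,::-1],None,fx=4,fy=4,interpolation=2))
b=bot.snapshot('top');cv2.imwrite('pics/t3f.png',b[:,:,::-1]);cv2.imwrite('pics/t3.png',cv2.resize(b[180:300,170:310,::-1],None,fx=4,fy=4,interpolation=2))
```

```text
4.825 [548.61901715 174.59171562 288.48364865] [[-0.408, 0.913, -0.001], [0.913, 0.408, -0.001], [-0.0, -0.001, -1.0]] 23.400373599830434 [ 0.96489386 -0.4193052  -0.90667446] [ 0.17  0.37 -0.16  1.04 -0.    1.32]
```

View pics/s3.png

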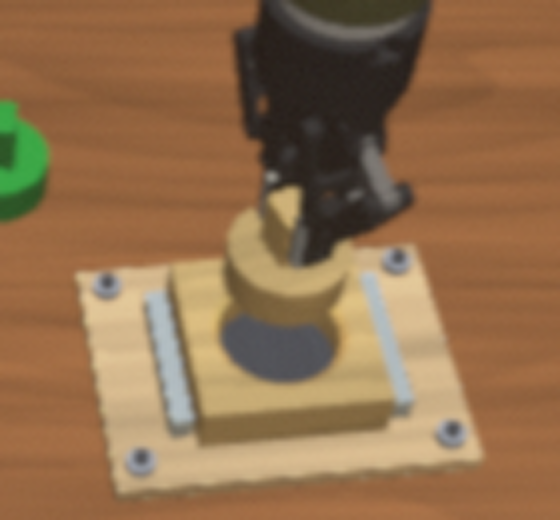

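View pics/t3.png

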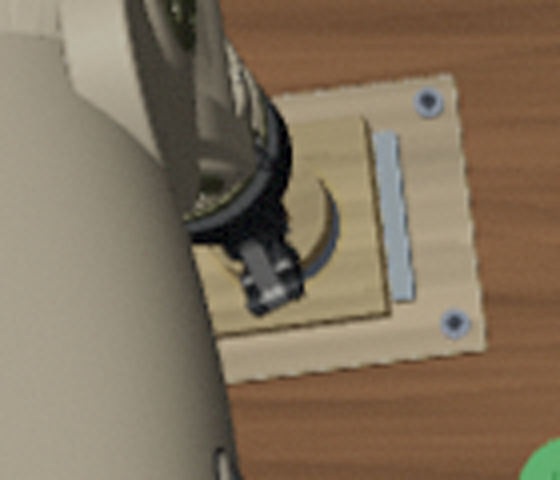

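Run:
```python
from h import *
a=cv2.imread('pics/s3f.png')[160:290,330:470];a=cv2.resize(a,None,fx=5.5,fy=5.5,interpolation=2)
t=np.linspace(0,2*np.pi,200)
for (x,y,z,r,col) in((548.6,174.6,84,32,(0,0,255)),(548.6,174.6,110,32,(0,0,255)),(549.6,176,42,37.5,(0,255,0)),(549.6,176,18,33.5,(255,255,0))):
    p=(w2px('scene',np.c_[x+r*np.cos(t),y+r*np.sin(t),t*0+z])-[330,160]+.5)*5.5
    cv2.polylines(a,[np.int32(p)],1,col,1)
cv2.imwrite('pics/ov3.png',a)
b=cv2.imread('pics/top0.png')[190:290,180:300];b=cv2.resize(b,None,fx=6,fy=6,interpolation=2)
for (x,y,z,r,col) in((549.6,176,42,37.5,(0,255,0)),(549.6,176,18,33.5,(255,255,0))):
    p=(w2px('top',np.c_[x+r*np.cos(t),y+r*np.sin(t),t*0+z])-[180,190]+.5)*6
    cv2.polylines(b,[np.int32(p)],1,col,1)
cv2.imwrite('pics/ov3t.png',b)
```

```text
(no output)
```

View pics/ov3.png

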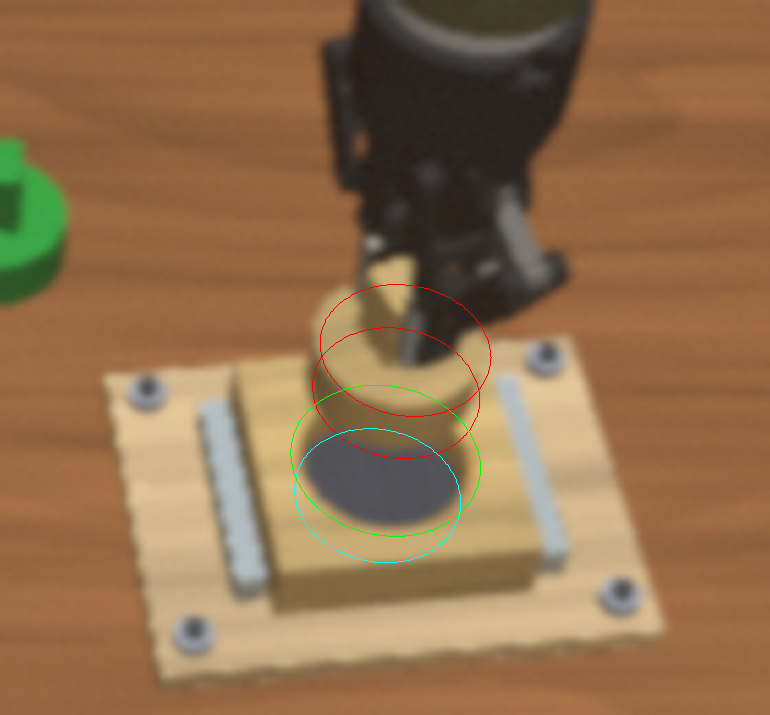

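View pics/ov3t.png

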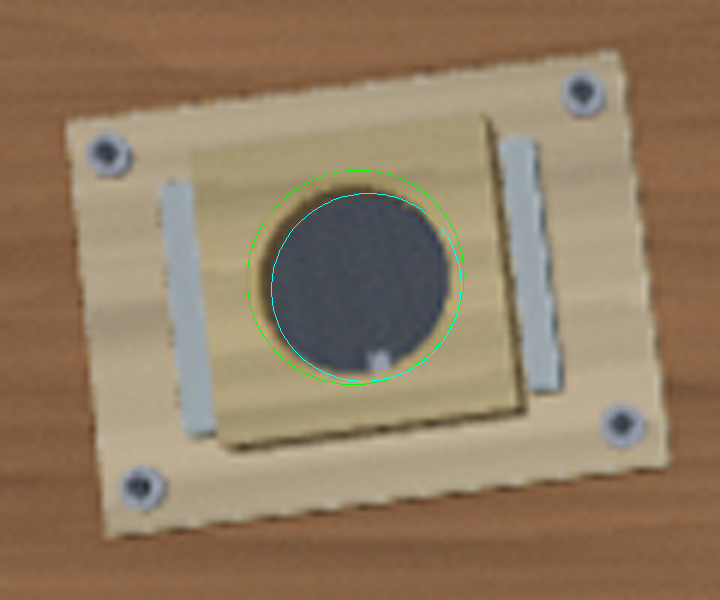

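```bash
cat > w.py <<'E'
from h import *
from scipy.optimize import minimize
t=np.linspace(0,2*np.pi,120,endpoint=False)
def poly(n,x,y,z,r,S,sh=(480,640)):
    m=np.zeros((sh[0]*S,sh[1]*S),np.uint8)
    cv2.fillPoly(m,[np.int32(np.round((w2px(n,np.c_[x+r*np.cos(t),y+r*np.sin(t),t*0+z])+.5)*S-.5))],255);return m
def down(m,S): return cv2.resize(m,(640,480),interpolation=cv2.INTER_AREA)/255.
def fitmask(f,reg,x0):
    ys,xs=np.nonzero(reg>.5);sl=np.s_[ys.min()-6:ys.max()+7,xs.min()-6:xs.max()+7]
    g=lambda v:np.abs(f(v)[sl]-reg[sl]).sum()
    return minimize(g,x0,method='Nelder-Mead',options=dict(initial_simplex=np.array([x0]*(len(x0)+1))+np.vstack([np.zeros(len(x0)),4*np.eye(len(x0))]),xatol=.05))
E
python3 - <<'E'
from w import *
for n,(cx,cy) in(('top',(239,237)),('scene',(400,246))):
    im=cv2.imread(f'pics/{n}0.png').astype(float)
    d=im[:,:,2]-im[:,:,0]   # wood: R>B; floor: B>=R
    loc=d[cy-25:cy+25,cx-30:cx+30]
    reg=np.clip((25-d)/30,0,1); mask=np.zeros(reg.shape,'u1');cv2.circle(mask,(cx,cy),22,1,-1);reg=reg*mask
    reg=(reg>.5).astype(float)
    c=max(cv2.findContours(reg.astype('u1'),0,1)[0],key=cv2.contourArea);h=np.zeros(reg.shape,'u1');cv2.fillPoly(h,[cv2.convexHull(c)],1);reg=h.astype(float)
    ys,xs=np.nonzero(reg);print(n,xs.min(),xs.max(),ys.min(),ys.max(),reg.sum())
    f=lambda v:down(poly(n,v[0],v[1],18,33.5,4)&poly(n,v[0],v[1],38,33.5,4),4)
    r=fitmask(f,reg,[549.6,176]);print(r.x,r.fun)
    # overlay
    z=6;x0,y0=cx-50,cy-40;a=cv2.resize(cv2.imread(f'pics/{n}0.png')[y0:y0+80,x0:x0+100],None,fx=z,fy=z,interpolation=2)
    for zz,rr,col in((18,33.5,(255,255,0)),(38,33.5,(0,0,255)),(42,37.5,(0,255,0))):
        p=(w2px(n,np.c_[r.x[0]+rr*np.cos(t),r.x[1]+rr*np.sin(t),t*0+zz])-[x0,y0]+.5)*z;cv2.polylines(a,[np.int32(p)],1,col,1)
    cv2.imwrite(f'pics/wf_{n}.png',a)
E
```

```text
top 225 254 223 251 697.0
[549.1829668  177.32989168] 38.529411764705884
scene 386 412 235 254 373.0
[544.31206665 176.16426086] 57.52549019607842
```

View pics/wf_top.png

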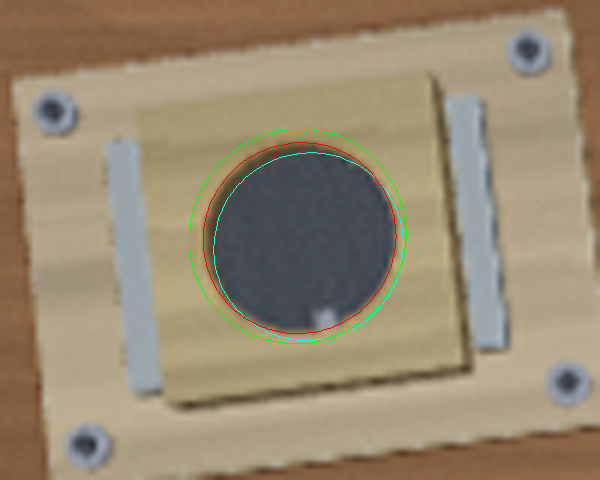

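View pics/wf_scene.png

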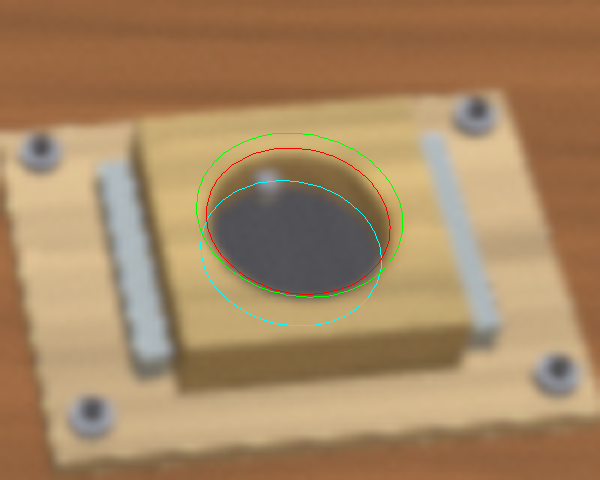

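Run:
```python
from w import *
bot.snapshot('scene')
rs=[r for r in bot.outline_of('scene','blank')]
for r in rs:
    ys,xs=np.nonzero(r['region']);print(r['confidence'],r['rect'],xs.mean(),ys.mean())
rs=[r for r in rs if np.hypot(r['rect'][0]+15-402,r['rect'][1]+20-228)<25]
n='scene'
a=cv2.imread('pics/s3f.png')[190:260,370:440]
reg=rs[0]['region'] if rs else None
if reg is not None: a[...,2]=np.where(reg[190:260,370:440],255,a[...,2])
a=cv2.resize(a,None,fx=8,fy=8,interpolation=2)
for (x,y,z) in((548.6-2.5,174.6-2.5,84),(548.6-2.5,174.6-2.5,110)):
    p=(w2px('scene',np.c_[x+32*np.cos(t),y+32*np.sin(t),t*0+z])-[370,190]+.5)*8
    cv2.polylines(a,[np.int32(p)],1,(0,255,0),1)
cv2.imwrite('pics/ov4.png',a)
```

```text
0.96 [383.8, 207.5, 33.3, 34.3] 399.08116883116884 226.60064935064935
0.95 [281.7, 239.8, 29.5, 34.8] 296.6117318435754 257.4427374301676
0.9 [314.0, 187.3, 29.3, 29.6] 328.3573529411765 200.43235294117648
0.88 [227.3, 176.6, 28.6, 33.5] 240.13244047619048 195.28869047619048
0.61 [280.2, 165.5, 24.3, 29.5] 290.4795737122558 179.62699822380105
```

View pics/ov4.png

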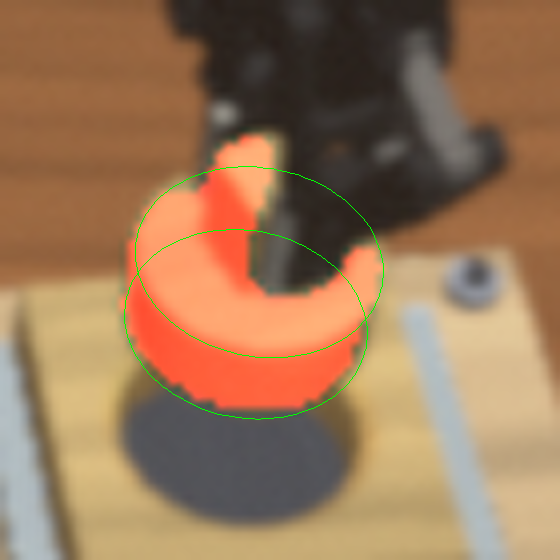

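Relative to the well, seen in the same camera, the blank sits about 4 mm too far in -y. I'll correct that, lower to just above the mouth (bottom about 48) and look again.

Call:
jog_arm --series '[{"linear": [0.1, 0.4, -1.0], "turn": [0, 0, 0], "jaw": 255}, {"linear": [0.1, 0.4, -2.5], "turn": [0, 0, 0], "jaw": 255}, {"linear": [0.1, 0.4, -3.5], "turn": [0, 0, 0], "jaw": 255}, {"linear": [0.1, 0.4, -3.5], "turn": [0, 0, 0], "jaw": 255}, {"linear": [0.1, 0.4, -3.5], "turn": [0, 0, 0], "jaw": 255}]'

```text
clock: 5.65
position: [550.1, 179.7, 253.7]
ee_rot: [[-0.409, 0.913, 0.0], [0.913, 0.409, 0.0], [0.0, 0.0, -1.0]]
wrist_force: [-0.1, -0.0, -0.4]
width: 23.6
```

Run:
```python
from w import *
o=bot.observe();p=o['position'];print(o['clock'],p,o['wrist_force'])
a=bot.snapshot('scene')[190:270,360:450,::-1];a=np.ascontiguousarray(cv2.resize(a,None,fx=8,fy=8,interpolation=2))
b=a.copy()
for (x,y,z,r) in((p[0]-3,p[1]-1.7,p[2]-204.5,32),(p[0]-3,p[1]-1.7,p[2]-178.5,32)):
    q=(w2px('scene',np.c_[x+r*np.cos(t),y+r*np.sin(t),t*0+z])-[360,190]+.5)*8
    cv2.polylines(b,[np.int32(q)],1,(0,255,0),1)
cv2.imwrite('pics/s5.png',b)
b=bot.snapshot('top')[180:300,170:310,::-1];cv2.imwrite('pics/t5.png',cv2.resize(b,None,fx=4,fy=4,interpolation=2))
```

```text
5.65 [550.09584917 179.74678742 253.68134685] [-0.07006344 -0.00966954 -0.37621712]
```

View pics/s5.png

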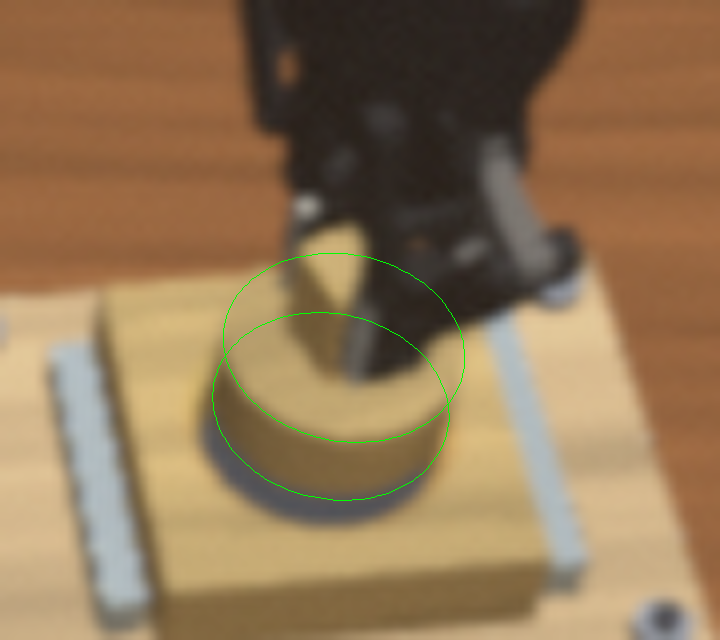

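View pics/t5.png

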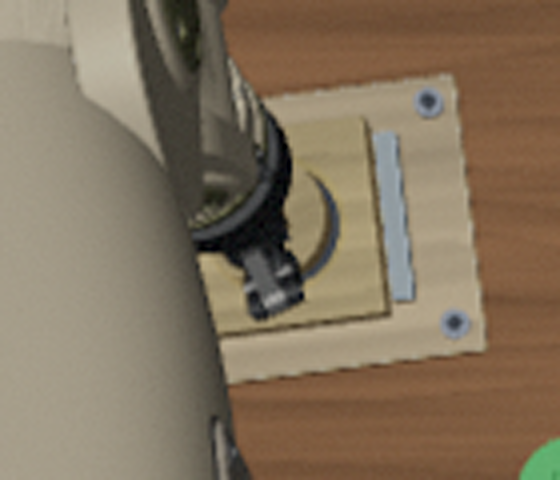

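```bash
python3 - <<'E'
from w import *
def ext(x,y,z,r):
    t=np.linspace(0,6.283,2000);q=(w2px('scene',np.c_[x+r*np.cos(t),y+r*np.sin(t),t*0+z])-[360,190]+.5)*8;return q[:,0].min().round(),q[:,0].max().round(),q[:,1].max().round()
for v in((545,176),(546,176),(545,177),(547,177)): print('well38',v,ext(*v,38,33.5))
for v in((545,178),(546,178),(547,178)): print('blank49',v,ext(*v,49.2,32))
E
python3 - <<'E'
import cv2
im=cv2.imread('pics/s5.png')
cv2.imwrite('pics/s5c.png',cv2.resize(im[340:560,170:490],None,fx=2.3,fy=2.3))
E
```

```text
well38 (545, 176) (np.float64(195.0), np.float64(440.0), np.float64(523.0))
well38 (546, 176) (np.float64(195.0), np.float64(440.0), np.float64(526.0))
well38 (545, 177) (np.float64(199.0), np.float64(443.0), np.float64(523.0))
well38 (547, 177) (np.float64(199.0), np.float64(444.0), np.float64(529.0))
blank49 (545, 178) (np.float64(212.0), np.float64(448.0), np.float64(494.0))
blank49 (546, 178) (np.float64(212.0), np.float64(449.0), np.float64(497.0))
blank49 (547, 178) (np.float64(213.0), np.float64(449.0), np.float64(500.0))
```

View pics/s5c.png

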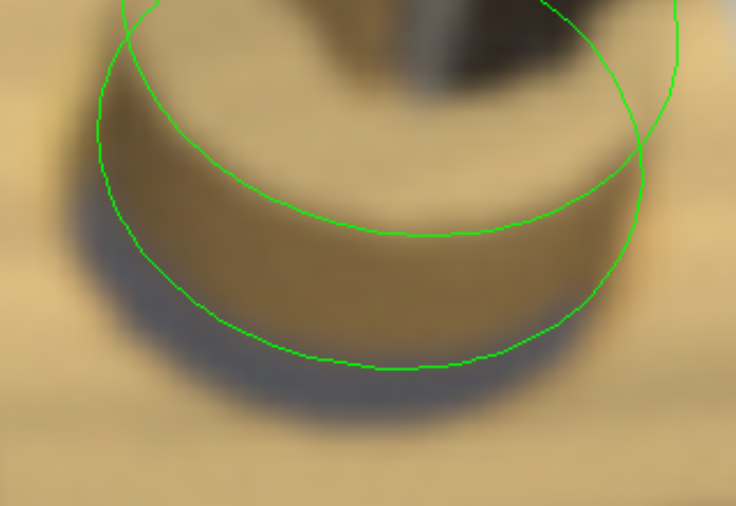

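Relative offset is now about (+1.5, -0.7) mm, well within the chamfer's capture. I'll correct it and lower into the mouth.

Call:
jog_arm --series '[{"linear": [0.12, -0.08, 0], "turn": [0, 0, 0], "jaw": 255}, {"linear": [0.12, -0.08, -0.3], "turn": [0, 0, 0], "jaw": 255}, {"linear": [0.12, -0.08, -0.6], "turn": [0, 0, 0], "jaw": 255}, {"linear": [0.12, -0.08, -0.8], "turn": [0, 0, 0], "jaw": 255}, {"linear": [0.12, -0.08, -1.0], "turn": [0, 0, 0], "jaw": 255}, {"linear": [0.12, -0.08, -1.0], "turn": [0, 0, 0], "jaw": 255}]'

```text
clock: 6.5
position: [551.1, 178.9, 243.5]
ee_rot: [[-0.409, 0.913, -0.0], [0.913, 0.409, -0.0], [0.0, -0.0, -1.0]]
wrist_force: [0.4, -0.0, -0.5]
width: 23.1
```

Bottom is at about 39 with no contact force. I'll go on in small steps.

Call:
jog_arm --series '[{"linear": [0, 0, -0.2], "turn": [0, 0, 0], "jaw": 255}, {"linear": [0, 0, -0.4], "turn": [0, 0, 0], "jaw": 255}, {"linear": [0, 0, -0.4], "turn": [0, 0, 0], "jaw": 255}]'

```text
clock: 6.88
position: [551.1, 178.9, 239.5]
ee_rot: [[-0.409, 0.913, -0.0], [0.913, 0.409, -0.0], [0.0, -0.0, -1.0]]
wrist_force: [0.1, -0.4, -0.2]
width: 23.3
```

Call:
jog_arm --series '[{"linear": [0, 0, -0.2], "turn": [0, 0, 0], "jaw": 255}, {"linear": [0, 0, -0.4], "turn": [0, 0, 0], "jaw": 255}, {"linear": [0, 0, -0.5], "turn": [0, 0, 0], "jaw": 255}, {"linear": [0, 0, -0.5], "turn": [0, 0, 0], "jaw": 255}]'

```text
clock: 7.38
position: [551.2, 178.9, 234.6]
ee_rot: [[-0.409, 0.913, -0.0], [0.913, 0.409, -0.0], [0.0, -0.0, -1.0]]
wrist_force: [-0.2, -0.3, -0.2]
width: 23.9
```

Call:
jog_arm --series '[{"linear": [0, 0, -0.1], "turn": [0, 0, 0], "jaw": 255}, {"linear": [0, 0, -0.1], "turn": [0, 0, 0], "jaw": 255}]'

```text
clock: 7.62
position: [551.2, 178.9, 233.7]
ee_rot: [[-0.409, 0.913, 0.0], [0.913, 0.409, 0.0], [0.0, 0.0, -1.0]]
wrist_force: [0.5, -0.2, -0.6]
width: 23.7
```

Still free. Now half-millimetre steps until it rests on the key, expected near z 232.5.

Call:
jog_arm --series '[{"linear": [0, 0, -0.05], "turn": [0, 0, 0], "jaw": 255}, {"linear": [0, 0, -0.1], "turn": [0, 0, 0], "jaw": 255}, {"linear": [0, 0, -0.1], "turn": [0, 0, 0], "jaw": 255}]'

```text
clock: 8.0
position: [551.2, 178.9, 232.7]
ee_rot: [[-0.409, 0.913, 0.0], [0.913, 0.409, 0.0], [0.0, 0.0, -1.0]]
wrist_force: [-0.1, 0.2, -0.1]
width: 23.6
```

Call:
jog_arm --series '[{"linear": [0, 0, -0.04], "turn": [0, 0, 0], "jaw": 255}, {"linear": [0, 0, -0.04], "turn": [0, 0, 0], "jaw": 255}]'

```text
clock: 8.25
position: [551.2, 178.9, 232.4]
ee_rot: [[-0.409, 0.913, 0.0], [0.913, 0.409, 0.0], [-0.0, 0.0, -1.0]]
wrist_force: [-0.8, 0.7, -0.0]
width: 23.6
```

Call:
jog_arm --series '[{"linear": [0, 0, -0.05], "turn": [0, 0, 0], "jaw": 255}, {"linear": [0, 0, -0.05], "turn": [0, 0, 0], "jaw": 255}]'

```text
clock: 8.5
position: [551.3, 178.9, 232.2]
ee_rot: [[-0.409, 0.913, 0.001], [0.913, 0.409, 0.0], [-0.0, 0.001, -1.0]]
wrist_force: [-1.1, -1.0, 3.5]
width: 23.6
```

Call:
jog_arm --series '[{"linear": [0, 0, -0.05], "turn": [0, 0, 0], "jaw": 255}, {"linear": [0, 0, -0.05], "turn": [0, 0, 0], "jaw": 255}]'

```text
clock: 8.75
position: [551.3, 178.9, 232.0]
ee_rot: [[-0.409, 0.913, 0.001], [0.913, 0.409, 0.0], [-0.0, 0.001, -1.0]]
wrist_force: [-1.6, -0.9, 6.1]
width: 23.8
```

Resting on top of the key with 6 N, at the expected height. I'll ease to about 4–5 N and turn towards the key (negative), watching for the force to drop.

Call:
jog_arm --series '[{"linear": [0, 0, 0.02], "turn": [0, 0, -1.5], "jaw": 255}, {"linear": [0, 0, 0.02], "turn": [0, 0, -3], "jaw": 255}, {"linear": [0, 0, 0.02], "turn": [0, 0, -4], "jaw": 255}, {"linear": [0, 0, 0.02], "turn": [0, 0, -4], "jaw": 255}]'

```text
clock: 9.25
position: [551.1, 179.0, 231.1]
ee_rot: [[-0.344, 0.939, -0.0], [0.939, 0.344, 0.001], [0.001, -0.0, -1.0]]
wrist_force: [0.1, 0.6, -0.3]
width: 23.8
```

Call:
jog_arm --series '[{"linear": [0, 0, 0], "turn": [0, 0, -1], "jaw": 255}, {"linear": [0, 0, 0], "turn": [0, 0, -2], "jaw": 255}, {"linear": [0, 0, 0], "turn": [0, 0, -2], "jaw": 255}]'

```text
clock: 9.62
position: [551.1, 179.0, 231.3]
ee_rot: [[-0.311, 0.95, -0.0], [0.95, 0.311, 0.0], [0.0, -0.0, -1.0]]
wrist_force: [-0.8, 0.9, -1.1]
width: 23.7
```

The force fell to zero and the tool sank, so the notch seems to have found the key. I'll test by lowering slightly.

Call:
jog_arm --series '[{"linear": [0, 0, -0.05], "turn": [0, 0, 0], "jaw": 255}, {"linear": [0, 0, -0.1], "turn": [0, 0, 0], "jaw": 255}, {"linear": [0, 0, -0.1], "turn": [0, 0, 0], "jaw": 255}]'

```text
clock: 10.0
position: [551.2, 178.9, 230.5]
ee_rot: [[-0.311, 0.95, -0.0], [0.95, 0.311, 0.0], [0.0, -0.0, -1.0]]
wrist_force: [0.3, -0.2, -1.1]
width: 23.6
```

Run:
```python
from rig import bot
o=bot.observe();print(o['position'],o['wrist_force'],o['torque'],o['qpos'].round(2))
```

```text
[551.1956528  178.88978456 230.46518366] [ 0.31169892 -0.23995588 -1.0939747 ] [ 0.02016293 -0.0319734   0.0046367 ] [ 0.18  0.43 -0.23  0.91  0.    1.43]
```

Sinking freely, now 2 mm below the key top. I'll lower on in small steps; home is near z 222.3.

Call:
jog_arm --series '[{"linear": [0, 0, -0.1], "turn": [0, 0, 0], "jaw": 255}, {"linear": [0, 0, -0.2], "turn": [0, 0, 0], "jaw": 255}, {"linear": [0, 0, -0.2], "turn": [0, 0, 0], "jaw": 255}]'

```text
clock: 10.38
position: [551.2, 178.9, 228.4]
ee_rot: [[-0.311, 0.95, -0.0], [0.95, 0.311, -0.0], [0.0, -0.0, -1.0]]
wrist_force: [0.3, 0.2, -0.7]
width: 23.6
```

Call:
jog_arm --series '[{"linear": [0, 0, -0.1], "turn": [0, 0, 0], "jaw": 255}, {"linear": [0, 0, -0.2], "turn": [0, 0, 0], "jaw": 255}, {"linear": [0, 0, -0.2], "turn": [0, 0, 0], "jaw": 255}]'

```text
clock: 10.75
position: [551.2, 178.9, 226.4]
ee_rot: [[-0.311, 0.95, -0.0], [0.95, 0.311, -0.0], [-0.0, -0.0, -1.0]]
wrist_force: [0.7, 0.4, -0.3]
width: 23.3
```

Call:
jog_arm --series '[{"linear": [0, 0, -0.1], "turn": [0, 0, 0], "jaw": 255}, {"linear": [0, 0, -0.2], "turn": [0, 0, 0], "jaw": 255}, {"linear": [0, 0, -0.2], "turn": [0, 0, 0], "jaw": 255}]'

```text
clock: 11.12
position: [551.2, 178.9, 224.4]
ee_rot: [[-0.311, 0.95, -0.0], [0.95, 0.311, -0.0], [0.0, -0.0, -1.0]]
wrist_force: [-0.6, 0.0, -1.1]
width: 23.6
```

Call:
jog_arm --series '[{"linear": [0, 0, -0.1], "turn": [0, 0, 0], "jaw": 255}, {"linear": [0, 0, -0.17], "turn": [0, 0, 0], "jaw": 255}, {"linear": [0, 0, -0.17], "turn": [0, 0, 0], "jaw": 255}]'

```text
clock: 11.5
position: [551.2, 178.9, 222.7]
ee_rot: [[-0.311, 0.95, -0.0], [0.95, 0.311, -0.0], [-0.0, -0.0, -1.0]]
wrist_force: [-0.5, -0.6, -0.6]
width: 23.6
```

Call:
jog_arm --series '[{"linear": [0, 0, -0.05], "turn": [0, 0, 0], "jaw": 255}, {"linear": [0, 0, -0.05], "turn": [0, 0, 0], "jaw": 255}]'

```text
clock: 11.75
position: [551.2, 178.9, 222.6]
ee_rot: [[-0.311, 0.95, 0.0], [0.95, 0.311, 0.0], [-0.0, 0.0, -1.0]]
wrist_force: [-0.5, 0.4, 1.8]
width: 23.5
```

Call:
jog_arm --series '[{"linear": [0, 0, -0.05], "turn": [0, 0, 0], "jaw": 255}, {"linear": [0, 0, -0.05], "turn": [0, 0, 0], "jaw": 255}]'

```text
clock: 12.0
position: [551.2, 178.9, 222.5]
ee_rot: [[-0.311, 0.95, 0.001], [0.95, 0.311, 0.0], [-0.0, 0.001, -1.0]]
wrist_force: [-2.9, -0.3, 5.2]
width: 23.7
```

Floor contact at 222.5 with 5 N, which is 9.7 mm below the rest on the key, so the blank is home. I'll release and withdraw straight up.

Call:
jog_arm --series '[{"linear": [0, 0, 0.03], "turn": [0, 0, 0], "jaw": 220}, {"linear": [0, 0, 0.03], "turn": [0, 0, 0], "jaw": 160}, {"linear": [0, 0, 0.03], "turn": [0, 0, 0], "jaw": 80}, {"linear": [0, 0, 0.03], "turn": [0, 0, 0], "jaw": 0}, {"linear": [0, 0, 0.03], "turn": [0, 0, 0], "jaw": 0}, {"linear": [0, 0, 0.03], "turn": [0, 0, 0], "jaw": 0}, {"linear": [0, 0, 2], "turn": [0, 0, 0], "jaw": 0}, {"linear": [0, 0, 6], "turn": [0, 0, 0], "jaw": 0}, {"linear": [0, 0, 11], "turn": [0, 0, 0], "jaw": 0}, {"linear": [0, 0, 14], "turn": [0, 0, 0], "jaw": 0}]'

```text
clock: 13.25
position: [551.6, 179.0, 364.6]
ee_rot: [[-0.311, 0.95, 0.003], [0.95, 0.311, 0.001], [-0.0, 0.003, -1.0]]
wrist_force: [0.5, 1.3, -0.1]
width: 85.0
```

Call:
jog_arm --series '[{"linear": [-6, -6, 4], "turn": [0, 0, 0], "jaw": 0}, {"linear": [-12, -12, 4], "turn": [0, 0, 0], "jaw": 0}, {"linear": [-15, -18, 4], "turn": [0, 0, 0], "jaw": 0}, {"linear": [-15, -24, 4], "turn": [0, 0, 0], "jaw": 0}, {"linear": [-15, -30, 4], "turn": [0, 0, 0], "jaw": 0}, {"linear": [-15, -30, 4], "turn": [0, 0, 0], "jaw": 0}, {"linear": [-15, -30, 4], "turn": [0, 0, 0], "jaw": 0}]'

```text
clock: 14.12
position: [400.9, -123.6, 402.0]
ee_rot: [[-0.306, 0.952, 0.001], [0.952, 0.306, -0.001], [-0.001, 0.001, -1.0]]
wrist_force: [-0.5, -0.6, 0.2]
width: 85.4
```

Run:
```python
from w import *
o=bot.observe();print(o['clock'],o['position'],o['wrist_force'],o['width'])
a=bot.snapshot('scene');cv2.imwrite('pics/s9f.png',a[:,:,::-1])
b=bot.snapshot('top');cv2.imwrite('pics/t9f.png',b[:,:,::-1])
c=np.hstack([cv2.resize(a[210:285,345:455,::-1],(400,273),interpolation=2),cv2.resize(b[195:270,185:295,::-1],(400,273),interpolation=2)])
cv2.imwrite('pics/c9.png',c)
```

```text
14.125 [ 400.87611263 -123.576525    401.99639325] [-0.46825807 -0.62122035  0.23254218] 85.41730611279412
```

View pics/c9.png

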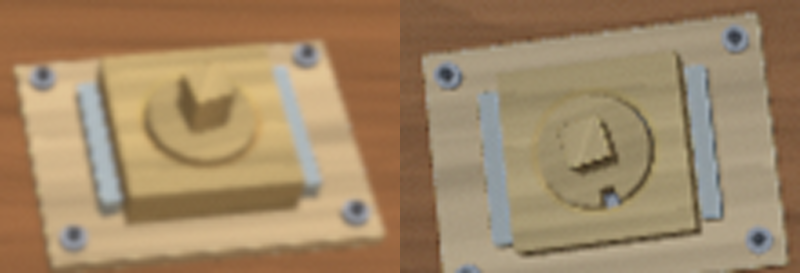

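View pics/s9f.png

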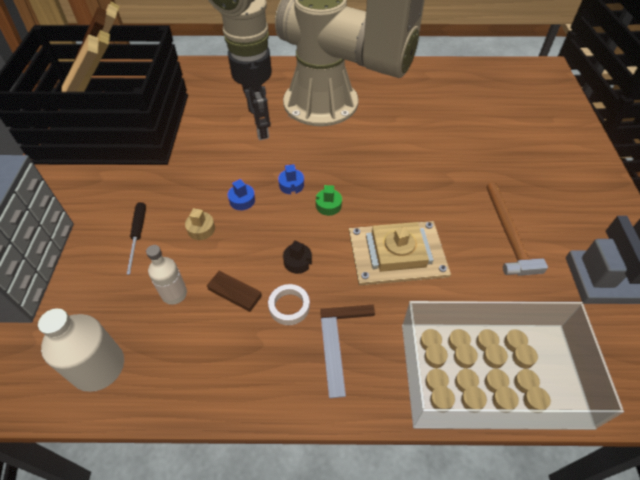

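The blank sits flat in the well, its disc just proud of the block. The key shows in its notch at crop (610,200). Everything else lies where it was, and the arm is clear and away.

```bash
python3 -c "
from rig import bot
print(bot.job_done())"
```

```text
the job is handed in; nothing more can be done
None
```

The notched beech blank is in the drilling jig, fully home on the floor of the well with its notch over the key. I released it and handed the job in at about 14 s of the 64 s allowed.

- **Seating:** I lowered the blank until it rested on the key (z 232.2, about 6 N) and turned it about 4° under light pressure. The force then fell to zero. It sank freely to the floor at z 222.5, 9.7 mm lower against the 10 mm expected, and the highest push I read was about 6 N.
- **Last pictures:** both cameras show the disc flat and slightly proud of the block. The key is visible in the notch, the gripper is open and clear, and nothing else appears to have moved.
- **Disagreements:** the two cameras differed by about 3 mm in x and 1–2 mm in y. I aligned blank and well within one camera's picture instead of using absolute positions. The notch also dropped in about 0.1 rad before the key angle I had measured.

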